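Set a cantilever plank under the dial gauge and hold its tail down

ROBOT

A 7-joint arm with a two-finger parallel gripper is mounted at the origin on the work surface. World frame = base frame: x ahead of the robot, y to its left, z up, the work surface at z = 0. Lengths are in mm, angles in degrees, forces in N, time in s.
With the tool pointing down it reaches from about 350 to 900 mm from the base axis. Payload 8.1 kg.
Tool frame: the origin (TCP) lies midway between the tips of the shut fingers; the grasp point (between the pads) lies 19 mm behind it; z points along the fingers, x is the direction in which the jaws open and shut, and the axes are right-handed (so a half turn about z gives the same grasp; the last joint's range is limited). The gripper opens to 85 mm and grips with 20 to 120 N. Pads are 22 mm wide; open, the fingers measure 114 mm over their backs; the gripper's body (76 mm by 85 mm) begins 54 mm behind the grasp point. The pads swing forward as they close: fully open they stand 13 mm farther back than shut.
Start: joints at [-5.879, 24.895, 1.432, 90.138, -0.665, 64.973, -4.303], TCP at [625.014, -0.027, 194.323] pointing down, gripper open.
Joint ranges: [-149.89, 149.89], [-25.12, 119.58], [-72.63, 75.52], [4.76, 147.25], [-75.54, 255.54], [6.69, 114.76], [-157.13, 157.13]. Speed limits (degrees/s): [127.2, 127.2, 172.46, 172.46, 180, 180, 180].

INTERFACE

Orientations are given as a 3x3 rotation matrix whose columns are the frame's x, y, z axes.
In Python, from station import * gives the robot as it stands.
- The arm moves only by the tool arm_command, never from a script. Its argument "rows" is a list of rows, each an object with "offset": the shift along the tool's x, y, z in mm, a list of three; "turn": the turn, a rotation vector about the tool's x, y, z in degrees, a list of three. A call has 1 to 12 rows; each row shifts and turns the commanded pose from where the row before left it, along the tool's axes as they then stand; what a row does not reach is not made up. A row lasts 1/8 s, in which the tool goes at most 62.5 mm and 10.7 degrees, less where a joint would pass 70% of its speed; a pose out of reach is approached as far as the arm can. A call is refused whole if a number of a shift passes 62.5 or a number of a turn 10.7, either way. A call with a gripper value outside its range is refused whole. "hand" is the closure in counts, from 0 (fully open) to 255 (shut), set as the call begins (left out, the last holds). The fingers move at their own pace and stop on an object; the grip force is fixed at half the most. Time passes only in rows, so rows that do not move let the fingers close. It gives the time, the measured TCP pose, the force and the opening at its end, in the units of the state.
- sense(): the state, without advancing time (a new reading comes with each control period).
- camera(name): name is "scene" or "side" or "wrist"; returns (picture, depth): 480x640x3 uint8, red, green, blue; 480x640 float32, mm along the optical axis (not along the pixel's ray), 0 where there is no reading.
- get_calibration(name): a dict with "K" (3x3 intrinsics, pixels), "view" (4x4, takes a point from world to camera coordinates). Camera axes: x right, y down, z forward; pixel columns grow to the right and rows downward; lengths in mm; the calibration is good to about 2 mm. The wrist camera is an equidistant fisheye: a pixel r from the principal point sees the ray r / f radians off the axis. A picture is of the moment at which its call begins: read the wrist's pose just before it. get_calibration takes no time and is no camera call; for the wrist camera it gives the pose at the moment of the call.
- close_job(): hands the job in, once; it reports no verdict.
Trained networks look in the newest picture that a camera, given by its name, has taken for a name from the list of things; names that differ only in an ending like _2 or _b are one class to them, and where a whole thing is asked for, a point or a joint stands for the part that bears it (a point fixed in the world has none). Each returns a list of dicts, best first, with "score" (0 to 1); they miss things now and then, are a little off and sometimes report something else, mostly with a low value. They report only what shows in the picture. A call takes as long as a camera call.
- recognise(camera, query): "point" ([row, column] in pixels, amid what is visible of it).
- trace(camera, query): "pixels" (480x640 bool, what is visible of it) and "point" ([row, column] in pixels, amid what is visible of it).
- spot_point(camera, query): "point" ([row, column] in pixels: a listed point, or the origin of a listed thing).
The state is a dict: "clock": time; "q": joint angles; "qd": joint speeds; "joint_torque": joint torques, N m; "eef_pos": TCP position; "ee_rot": TCP orientation; "ft_force": force on the tool from outside, world axes, zero at the start; "moment": the same for the moment, N m; "finger_gap": finger opening in mm.
Only numpy, scipy, OpenCV 4.12 (cv2) and the standard library are available. Lean on these libraries where they do the work, as an engineer would, in place of code of your own. Each camera call takes 0.05 s, during which the arm holds its last target. There are 200 camera calls.

TASK

Set up the bending test: push the yellow plank sideways until you feel it seat squarely against the low fence on the platform, then slide it outward along the fence, flat on the platform, until its black line is right under the tip of the dial gauge. By then it would tip over the edge, so finish while still holding its tail, pressed down flat and still on the platform. Do not touch the gauge or disturb the other things on the bench.

Things in the scene. Friction and masses are not known exactly. Their poses are not given: they have to be found in the camera images.
- stand: Blue and silver test stand, fixed. Level aluminium platform, 240 x 130 mm, its top 100 mm above the bench; origin at bench height under the middle of the platform's red front edge. x points outward over the edge towards the gauge, y across, z up: the platform spans x -240 to 0, y -65 to 65 mm. Black graduations along its +y margin.
- fence: Low dark steel guide strip (the fence), rigid, along the -y side of the platform: 240 mm long, 12 mm wide, only 6 mm high, so fingertips kept 8 mm or more above the platform pass over it. Origin: middle of its guiding face (the face towards +y), at platform height, 45 mm to -y of the stand's centre line; axes as the stand's.
- plank: Yellow hollow glass-fibre plank, 360 (x) x 56 (y) x 22 (z) mm, 0.3 to 0.65 kg, evenly weighted; origin: centre of the underside. It starts on the platform, slightly askew, its middle 16 to 28 mm off the fence, its +x end (with the black line) 70 to 120 mm past the red edge. Seated, its centre line is 28 mm from the fence face. With the line at the gauge it tips unless its tail (-x end) is held.
- plank_line (a point): Middle of the black measuring line (3 mm wide, painted all round the plank) on the plank's top face, 25 mm from its outward end, 155 mm from the plank's origin along the plank's x; axes as the plank's.
- gauge: Dial gauge (57 mm dial) on a heavy fixed stand with round blue foot (92 mm diameter) and 280 mm post. Origin: at bench height straight below the vertical spindle; axes as the stand's. Post and foot are centred 105 mm further out (+x). A plank flat on the platform passes 12 mm below the spindle tip. Delicate: do not touch.
- gauge_tip (a point): Lower end of the gauge's spindle (8 mm red ball), 134 mm above the bench; 190 to 235 mm out from the red edge and above the centre line of a plank seated on the fence; x points outward as the stand's.
- channel: Bare aluminium U-channel, 300 x 50 x 25 mm, lying on the bench beyond the stand; origin at the centre of its underside, x along it. Leave alone.
- caliper: Digital caliper, 210 mm long, lying flat, 12 mm thick; origin near its middle on the underside, x along it. Leave alone.
- weight: Brass knobbed weight, 48 mm diameter, 68 mm tall, upright; origin at the centre of its underside. Leave alone.
- bottle: Amber glass bottle with black cap, 60 mm diameter, 130 mm tall, upright; origin at the centre of its underside. Leave alone.
- jar: White plastic jar, 68 mm diameter, 75 mm tall, upright; origin at the centre of its underside. Leave alone.
- driver: Screwdriver with red handle lying on the bench, x along it; origin near its middle on the underside. Leave alone.

How it is judged:
By the outcome, as a careful person would: the job done as asked, in the order asked, and still so for the second after the job is handed in, while the arm keeps its last pose, push and grip.
It also fails if it takes over 64 s, if anything falls off the work surface, if the arm or the gripper's body presses on something with over 40 N, if the wrist force passes 120 N, or if a joint passes its speed limit or range.

## Working session

There is one attempt and no reset: what is moved stays moved. The work goes in short steps, Python scripts to look and compute and a tool call to move; the robot and the scene stay as the last step left them, time stands still between calls to the robot, and variables do not carry over. Pictures are saved under pics/ and viewed, about 8 in all and at most 12, crops included, and the job is handed in when it is done.

Besides the shell and the picture viewer there is one more tool, called after "Emit:" as name(argument=value, ...) on one line, values as JSON. arm_command: Moves the arm, as the interface text tells. Its arguments: {"type":"object","properties":{"rows":{"type":"array"},"hand":{"type":"number"}},"required":["rows"]}

```bash
mkdir -p pics; cat > h.py <<'E'
from station import *
import numpy as np, cv2
def bp(cam,px,d,cal=None):
    c=cal or get_calibration(cam);K=np.array(c["K"]);V=np.array(c["view"])
    r,cc=px; p=np.array([(cc-K[0,2])/K[0,0]*d,(r-K[1,2])/K[1,1]*d,d,1]); return (np.linalg.inv(V)@p)[:3]
def proj(cam,P):
    c=get_calibration(cam);K=np.array(c["K"]);V=np.array(c["view"])
    q=(V@np.append(P,1))[:3]; q=K@q; return q[:2]/q[2]
def cloud(cam,mask,D):
    r,c=np.nonzero(mask&(D>0)); k=get_calibration(cam);K=np.array(k["K"]);V=np.array(k["view"]);d=D[r,c]
    p=np.stack([(c-K[0,2])/K[0,0]*d,(r-K[1,2])/K[1,1]*d,d,np.ones_like(d)])
    return (np.linalg.inv(V)@p)[:3].T
E
python3 - <<'E'
from h import *
for cam in("scene","side"):
    im,D=camera(cam); cv2.imwrite(f"pics/{cam}0.png",im[:,:,::-1]); np.save(cam+"D.npy",D)
    c=get_calibration(cam); print(cam,np.linalg.inv(c["view"])[:3].round(2).tolist())
    for n in("stand","fence","plank","plank_line","gauge","gauge_tip"):
        r=spot_point(cam,n)[:1]
        for x in r:
            p=x["point"]; d=D[int(p[0]),int(p[1])]; print(n,round(x["score"],2),np.round(p,1),bp(cam,p,d).round(1))
    for n in("plank","stand","fence"):
        t=trace(cam,n)
        if t:
            P=cloud(cam,t[0]["pixels"],D); np.save(f"{cam}_{n}.npy",P); print(n,len(P),np.percentile(P,[2,50,98],axis=0).round(0).tolist())
print(sense())
E
```

```text
scene [[0.38, 0.59, -0.71, 1451.08], [0.92, -0.23, 0.31, -477.44], [0.02, -0.77, -0.63, 901.56]]
stand 0.63 [232.9 379.8] [517.9  78.7  12.6]
fence 0.64 [219.2 339. ] [538.7 -39.4 103. ]
plank 0.92 [202.5 339.3] [499.4 -21.8 116.2]
plank_line 0.97 [183.1 405.3] [489.8 149.4 119.3]
gauge_tip 0.66 [176.1 468.6] [543.3 282.6 140.1]
plank 3287 [[448.0, -187.0, 98.0], [497.0, -35.0, 118.0], [527.0, 161.0, 122.0]]
stand 5723 [[434.0, -170.0, 8.0], [537.0, -51.0, 18.0], [574.0, 90.0, 105.0]]
fence 542 [[269.0, -402.0, -3.0], [310.0, -351.0, 16.0], [353.0, -257.0, 25.0]]
side [[-0.81, -0.3, 0.51, -89.69], [-0.59, 0.37, -0.72, 823.61], [0.03, -0.88, -0.48, 712.94]]
stand 0.69 [307.3 293. ] [494.8 104.7  14.7]
fence 0.6 [247.8 313.7] [541.9 -41.5 102.9]
plank 0.7 [262.7 322. ] [462.9  30.9 121.2]
plank_line 0.84 [277.8 282. ] [496.1 143.1 121.5]
gauge_tip 0.6 [296.9 226.3] [673.6 159.9  -1.7]
plank 2406 [[440.0, -178.0, 99.0], [473.0, 27.0, 121.0], [523.0, 169.0, 124.0]]
stand 3844 [[409.0, -152.0, 5.0], [449.0, 15.0, 20.0], [560.0, 107.0, 106.0]]
fence 341 [[523.0, -155.0, 1.0], [539.0, -24.0, 105.0], [660.0, 79.0, 107.0]]
{'clock': 1.0, 'q': array([-5.8788138 , 24.89555161,  1.43203004, 90.13707758, -0.66472759,
       64.97331059, -4.30413165]), 'qd': array([ 0.00813433,  0.04694177,  0.01972469, -0.10699315,  0.0431318 ,
       -0.04584026, -0.0497027 ]), 'joint_torque': array([ 1.52204218e-03, -6.70292759e+01,  1.02405019e+00, -3.16564786e+01,
        1.54546247e-02,  2.41167283e-03,  5.14186206e-05]), 'eef_pos': array([ 6.25020717e+02, -1.91955815e-02,  1.94321302e+02]), 'ee_rot': array([[ 9.99999994e-01, -9.63232209e-05,  4.19160377e-05],
       [-9.63230175e-05, -9.99999995e-01, -4.85408037e-06],
       [ 4.19165051e-05,  4.85004287e-06, -9.99999999e-01]]), 'ft_force': array([ 0.59735555, -0.09880496, -0.87051829]), 'moment': array([-0.00290701, -0.00120641, -0.00491824]), 'finger_gap': 85.39599828211456}
```

View pics/scene0.png

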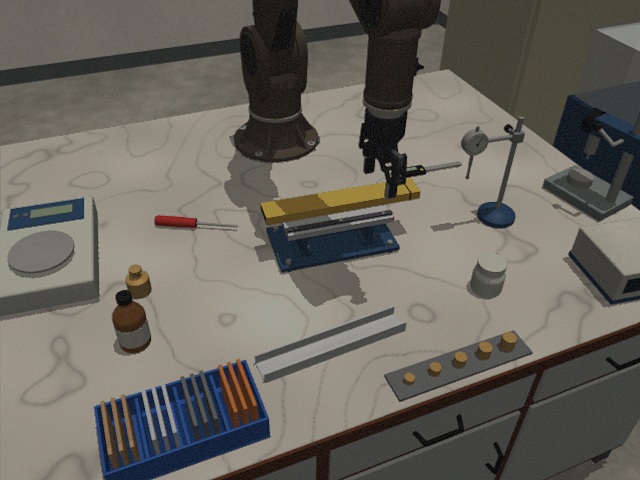

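View pics/side0.png

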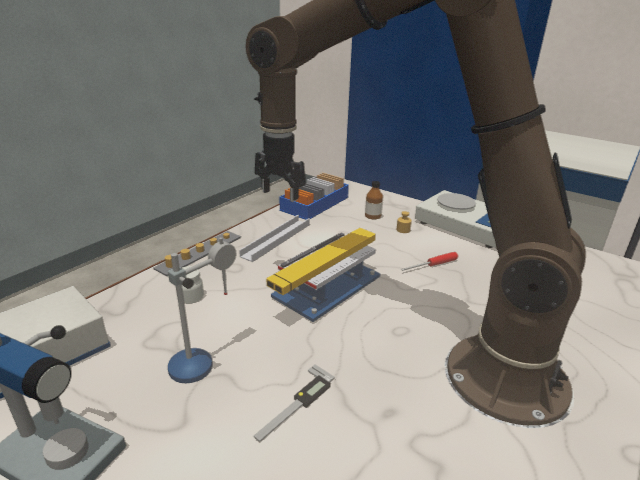

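```bash
python3 - <<'E'
from h import *
import glob
for cam in("scene","side"):
    im=cv2.imread(f"pics/{cam}0.png"); D=np.load(cam+"D.npy")
    h=cv2.cvtColor(im,cv2.COLOR_BGR2HSV); al=np.ones(D.shape,bool)
    X=cloud(cam,al,D); r,c=np.nonzero(D>0); H=h[r,c]
    # plank top: yellow at z~122
    m=(abs(X[:,2]-122)<6)&(H[:,0]>18)&(H[:,0]<35)&(H[:,1]>110)&(X[:,0]>400)&(X[:,0]<600)&(abs(X[:,1])<260)
    print(cam,"plank",m.sum(),cv2.minAreaRect(X[m][:,:2].astype(np.float32)), X[m][:,2].mean())
    s=(abs(X[:,2]-100)<4)&(X[:,0]>350)&(X[:,0]<650)&(abs(X[:,1])<260)&(H[:,1]<70)
    print("platform",s.sum(),cv2.minAreaRect(X[s][:,:2].astype(np.float32)),np.median(X[s][:,2]))
    rd=((H[:,0]<8)|(H[:,0]>172))&(H[:,1]>130)&(X[:,2]>60)&(X[:,2]<112)&(X[:,1]>0)&(X[:,1]<200)
    R=X[rd]; 
    if len(R)>5: print("red",len(R),np.percentile(R,[3,97],axis=0).round(1).tolist(),np.polyfit(R[:,0],R[:,1],1))
    rb=((H[:,0]<8)|(H[:,0]>172))&(H[:,1]>130)&(X[:,2]>120)&(X[:,2]<160)&(X[:,1]>180)&(X[:,1]<450)
    R=X[rb]; print("ball",len(R),R.round(0)[:12].tolist(), np.c_[r,c][rb][:12].tolist())
E
```

```text
scene plank 2235 ((485.9938049316406, -10.7451171875), (360.369384765625, 63.27311325073242), 85.00483703613281) 119.38643643662185
platform 1264 ((531.1224975585938, -26.561477661132812), (350.9298095703125, 86.36547088623047), 77.43880462646484) 98.7043372022294
ball 3 [[540.0, 278.0, 136.0], [544.0, 278.0, 139.0], [541.0, 283.0, 136.0]] [[177, 466], [177, 467], [177, 468]]
side plank 1757 ((480.5802917480469, -9.386077880859375), (360.3798828125, 59.654327392578125), 84.57395935058594) 121.23783207894682
platform 798 ((490.9696960449219, -6.8484039306640625), (348.5971374511719, 134.4274444580078), 84.64967346191406) 99.72207994392022
red 28 [[441.2, 77.1, 89.9], [564.6, 92.4, 97.5]] [-9.78195061e-02  1.34385108e+02]
ball 2 [[539.0, 283.0, 138.0], [534.0, 284.0, 138.0]] [[293, 224], [294, 225]]
```

The scene picture shows the plank running from (262,213) to (418,190), with its line near (405,183). The gauge ball is at (467,178). The side picture agrees: the fence lies on the far (+x world) side of the plank, and the ball is at (225,294). I'll move above the plank's middle and pre-close the gripper.

Emit:
arm_command(rows=[{"offset": [-30, 2, 0], "turn": [0, 0, 0]}, {"offset": [-36, 2, 0], "turn": [0, 0, 0]}, {"offset": [-36, 3, 0], "turn": [0, 0, 0]}, {"offset": [-25, 3, 0], "turn": [0, 0, 0]}, {"offset": [-15, 0, 0], "turn": [0, 0, 0]}, {"offset": [0, 0, 0], "turn": [0, 0, 5.4]}, {"offset": [0, 0, 0], "turn": [0, 0, 0]}, {"offset": [0, 0, 0], "turn": [0, 0, 0]}], hand=30)

```text
clock: 2.0
eef_pos: [483.4, -9.8, 194.3]
ee_rot: [[0.996, -0.092, 0.0], [-0.092, -0.996, 0.0], [0.0, -0.0, -1.0]]
ft_force: [0.9, -0.0, 0.2]
finger_gap: 75.6
```

```bash
python3 - <<'E'
from h import *
s=sense();print(s["clock"],s["eef_pos"].round(1),s["ee_rot"].round(3).tolist(),s["ft_force"].round(1),s["finger_gap"])
im,D=camera("wrist"); c=get_calibration("wrist"); cv2.imwrite("pics/w1.png",im[:,:,::-1]); np.save("wD.npy",D)
K=np.array(c["K"]);V=np.array(c["view"]);print(K.tolist(),np.linalg.inv(V).round(2).tolist())
r,cc=np.nonzero(D>0);u=cc-K[0,2];v=r-K[1,2];R=np.hypot(u,v)+1e-9;th=R/K[0,0];d=D[r,cc];ok=th<1.4
r,cc,u,v,R,th,d=[a[ok] for a in(r,cc,u,v,R,th,d)]
t=np.tan(th)*d;p=np.stack([u/R*t,v/R*t,d,np.ones_like(d)]);X=(np.linalg.inv(V)@p)[:3].T
H=cv2.cvtColor(im,cv2.COLOR_RGB2HSV)[r,cc]
m=(abs(X[:,2]-122)<5)&(H[:,0]>18)&(H[:,0]<35)&(H[:,1]>110)&(abs(X[:,0]-480)<80)&(abs(X[:,1])<260)
print("plank",m.sum(),cv2.minAreaRect(X[m][:,:2].astype(np.float32)),X[m][:,2].mean())
Y=X[m]
for lo in range(-180,180,40):
    q=Y[(Y[:,1]>lo)&(Y[:,1]<lo+20)]
    if len(q)>20: print(lo+10,np.percentile(q[:,0],[1,99]).round(1))
g=(X[:,2]>103)&(X[:,2]<110)&(X[:,0]>515)&(X[:,0]<570)&(abs(X[:,1])<200)
F=X[g]
for lo in range(-180,180,40):
    q=F[(F[:,1]>lo)&(F[:,1]<lo+20)]
    if len(q)>5: print("f",lo+10,len(q),np.percentile(q[:,0],[3,97]).round(1))
for n in("fence","plank","plank_line","gauge_tip"):
    for x in spot_point("wrist",n)[:1]:
        a=np.array(x["point"]);i=np.argmin((r-a[0])**2+(cc-a[1])**2);print(n,x["score"],a.round(0),X[i].round(1))
E
```

```text
2.0 [483.4  -9.8 194.3] [[0.996, -0.092, 0.0], [-0.092, -0.996, 0.0], [0.0, -0.0, -1.0]] [ 0.9 -0.   0.2] 75.60563800995125
[[371.64829954431775, 0.0, 317.00586352638646], [0.0, 371.64829954431775, 240.8873601111808], [0.0, 0.0, 1.0]] [[1.0, -0.09, -0.03, 490.37], [-0.09, -0.95, -0.3, 65.82], [-0.0, 0.3, -0.95, 373.59], [0.0, 0.0, 0.0, 1.0]]
plank 31367 ((482.36572265625, -11.39398193359375), (339.7478332519531, 55.865196228027344), 84.77628326416016) 121.55846900642653
-170 [441.5 495.6]
-130 [444.1 498.8]
-90 [448.  502.7]
-50 [451.8 506. ]
-10 [455.3 510. ]
30 [458.9 513.4]
70 [462.5 517.1]
110 [466.4 520.8]
150 [469.8 524.4]
f -130 250 [525.2 536.9]
f -90 296 [529.3 541.2]
f -50 360 [533.3 544.9]
f -10 415 [536.8 548.9]
f 30 436 [541.3 552.9]
f 70 453 [544.8 556.9]
fence 0.89 [255. 385.] [534.8 -35.7  99.9]
plank 0.93 [231. 316.] [482.9  -5.6 119.9]
```

View pics/w1.png

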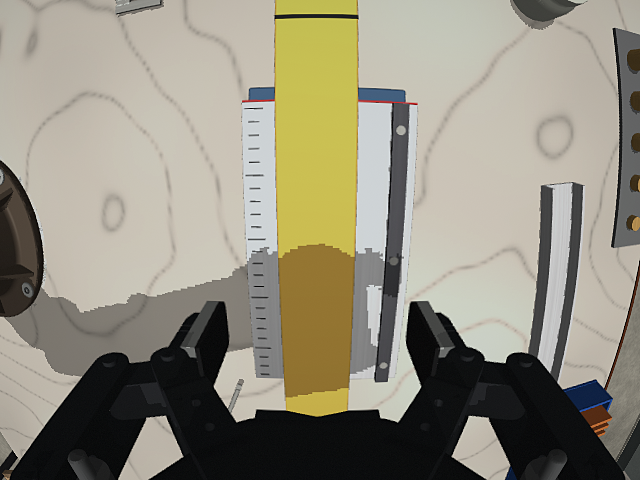

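The wrist picture shows the plank (columns 275–358) centred between the fingers. The fence is parallel at columns 375–408, the red edge is at row 102 and the line at row 16. The gap to the fence is about 27 mm. Next I lower the hand astride the plank.

Emit:
arm_command(rows=[{"offset": [0, 0, 20], "turn": [0, 0, 0.3]}, {"offset": [0, 0, 25], "turn": [0, 0, 0]}, {"offset": [0, 0, 20], "turn": [0, 0, 0]}, {"offset": [0, 0, 12], "turn": [0, 0, 0]}, {"offset": [0, 0, 8], "turn": [0, 0, 0]}, {"offset": [0, 0, 2], "turn": [0, 0, 0]}, {"offset": [0, 0, 0], "turn": [0, 0, 0]}], hand=55)

```text
clock: 3.12
eef_pos: [483.3, -10.0, 107.7]
ee_rot: [[0.995, -0.099, 0.001], [-0.099, -0.995, 0.0], [0.001, -0.0, -1.0]]
ft_force: [0.2, 0.3, 0.2]
finger_gap: 67.1
```

```bash
python3 - <<'E'
from h import *
s=sense();print(s["clock"],s["eef_pos"].round(1),s["ft_force"].round(1),s["finger_gap"])
im,D=camera("side"); cv2.imwrite("pics/s2.png",cv2.resize(im[160:340,200:420,::-1],(792,648))[:590])
E
```

```text
3.125 [483.3 -10.  107.7] [0.2 0.3 0.2] 67.14962268828648
```

View pics/s2.png

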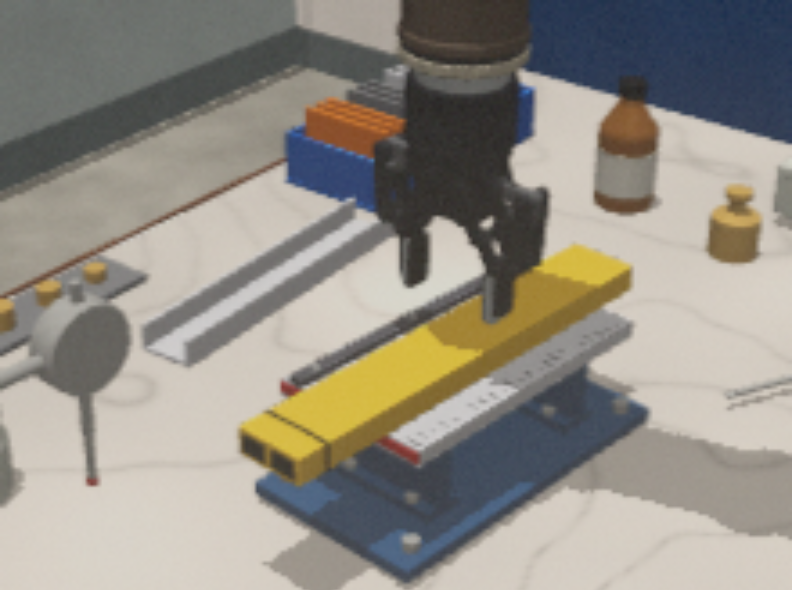

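```bash
python3 - <<'E'
from h import *
im,D=camera("side"); al=np.zeros(D.shape,bool); al[230:265,325:350]=1
X=cloud("side",al,D); r,c=np.nonzero(al&(D>0)); S=im[r,c].astype(int)
g=(np.ptp(S,axis=1)<40)&(X[:,0]<470)&(X[:,2]>104)
print(np.c_[r,c,X.round(0),S][g][np.argsort(X[g][:,2])[:15]].astype(int))
E
```

```text
[[247 340 443 -16 151 104  90  66]
 [249 335 446   1 153 108 101  83]
 [249 336 444   0 153 111 107  88]
 [248 338 443  -7 153 102  97  80]
 [248 337 443  -3 154  98  99  94]
 [248 334 449   2 155  92  90  85]
 [248 336 444  -1 155 101  99  95]
 [248 335 444   4 157 113 111 106]
 [247 339 439  -5 158  64  60  53]
 [247 335 445   3 159 110 108 102]
 [246 341 437 -10 159  91  76  52]
 [247 337 441   0 160  55  54  48]
 [247 334 447   5 160  95  92  87]
 [247 336 443   2 160  92  91  85]
 [247 338 439  -1 160  59  53  49]]
```

```bash
python3 - <<'E'
from h import *
for z in (110,118,125,135,150): print(z,proj("side",np.array([444,-6,z])).round(1),proj("scene",np.array([520,-6,z])).round(1))
print(proj("side",np.array([455.3,-10,122])),np.load("sideD.npy")[248:262:3,336])
im,D=camera("side");print(D[236:262:2,336])
im,D=camera("scene"); cv2.imwrite("pics/c2.png",cv2.resize(im[120:260,260:430,::-1],(728,600)))
E
```

```text
110 [336.6 262.9] [349.5 208.4]
118 [336.8 260.2] [349.7 205.5]
125 [336.9 257.8] [349.9 203. ]
135 [337.1 254.3] [350.1 199.3]
150 [337.3 249. ] [350.4 193.7]
[334.01052983 256.70900346] [1197.9784 1179.4401 1169.5507 1160.8251 1163.7101]
[1112.0562 1106.3378 1114.25   1118.514  1117.219  1125.2073 1126.9785
 1187.7671 1176.4625 1170.3817 1159.7219 1158.6438 1163.0774]
```

View pics/c2.png

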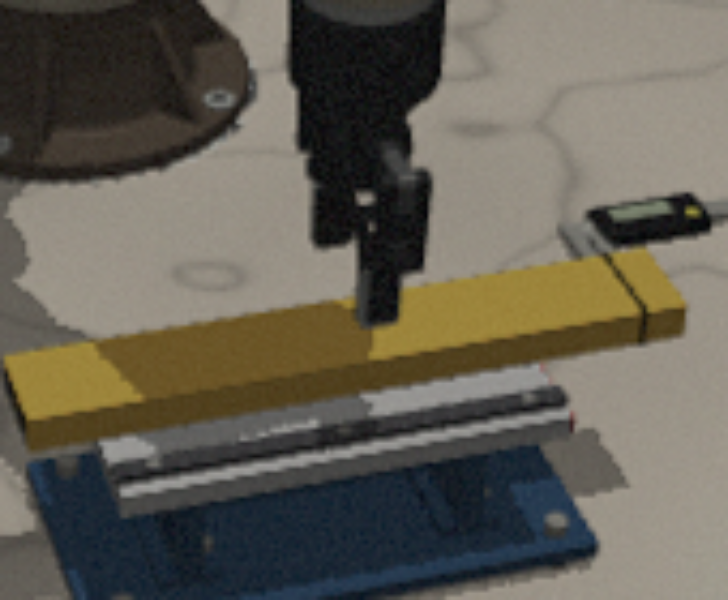

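```bash
python3 - <<'E'
from h import *
for z in (194,207,220,235,250):
    for x in (580,670): print(z,x,proj("side",np.array([x,0,z])).round(0),proj("scene",np.array([x,0,z])).round(0))
s=sense();print(s["clock"],s["eef_pos"].round(1),s["ft_force"].round(1),s["q"].round(2))
im,D=camera("scene"); al=np.zeros(D.shape,bool); al[175:200,340:352]=1
print(cloud("scene",al,D)[::6].round(0).tolist()[:50:3])
im,D=camera("wrist"); cv2.imwrite("pics/w3.png",im[:,:,::-1])
c=get_calibration("wrist");K=np.array(c["K"]);V=np.array(c["view"]);r,cc=np.nonzero(D>0);u=cc-K[0,2];v=r-K[1,2];R=np.hypot(u,v)+1e-9;th=R/K[0,0];d=D[r,cc];t=np.tan(th)*d
X=(np.linalg.inv(V)@np.stack([u/R*t,v/R*t,d,np.ones_like(d)]))[:3].T
m=(abs(X[:,1]+10)<12)&(abs(X[:,0]-483)<60)
for x0 in range(430,545,5):
    q=X[m&(X[:,0]>=x0)&(X[:,0]<x0+5)]
    if len(q): print(x0,len(q),np.percentile(q[:,2],[1,10,50,90]).round(0))
E
```

```text
194 580 [293. 218.] [366. 192.]
194 670 [266. 209.] [387. 217.]
207 580 [293. 214.] [367. 186.]
207 670 [266. 205.] [387. 212.]
220 580 [293. 209.] [367. 181.]
220 670 [266. 200.] [388. 206.]
235 580 [293. 204.] [368. 175.]
235 670 [266. 195.] [389. 200.]
250 580 [293. 198.] [368. 169.]
250 670 [266. 189.] [389. 194.]
3.325 [483.4 -10.  107.7] [ 0.4 -0.1 -1.3] [ -5.88  17.58   0.91 115.7   -0.38  46.67 -10.46]
[[450.0, 0.0, 153.0], [542.0, -30.0, 216.0], [263.0, 90.0, 3.0], [535.0, -26.0, 203.0], [267.0, 88.0, -3.0], [542.0, -29.0, 201.0], [277.0, 84.0, -6.0], [527.0, -21.0, 181.0], [289.0, 79.0, -6.0], [528.0, -22.0, 174.0], [463.0, -2.0, 121.0], [531.0, -20.0, 168.0], [472.0, -6.0, 120.0], [531.0, -17.0, 159.0], [483.0, -8.0, 119.0], [493.0, 2.0, 120.0], [497.0, -14.0, 122.0]]
430 1637 [ 99. 100. 205. 241.]
435 1365 [ 99.  99. 202. 205.]
440 504 [ 98.  99. 100. 179.]
445 1313 [ 98.  99. 169. 189.]
450 612 [ 99. 100. 171. 188.]
455 439 [120. 121. 122. 123.]
460 448 [120. 121. 122. 122.]
465 598 [120. 121. 122. 222.]
470 1173 [121. 121. 220. 230.]
475 1852 [121. 121. 226. 237.]
480 1889 [121. 121. 227. 237.]
485 1935 [121. 121. 228. 237.]
490 1825 [120. 121. 226. 236.]
495 1143 [120. 121. 219. 228.]
500 513 [120. 121. 122. 221.]
505 621 [120. 121. 122. 240.]
510 739 [ 99. 101. 237. 241.]
515 2698 [ 99. 100. 179. 219.]
520 1583 [ 99.  99. 184. 207.]
525 1440 [ 98.  99. 194. 204.]
530 1724 [ 99.  99. 205. 240.]
535 4720 [ 99. 106. 224. 242.]
540 1884 [105. 106. 225. 247.]
```

View pics/w3.png

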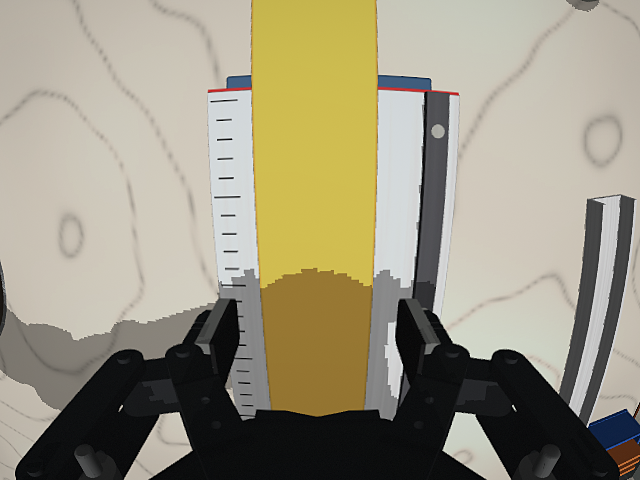

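The wrist picture and both fixed cameras put the fingertips at about z=150 with the gripper open to 67 mm. The stated geometry puts them near 118, so the two disagree. I'll lower in small steps and watch the force and the depth.

Emit:
arm_command(rows=[{"offset": [0, 0, 5], "turn": [0, 0, 0]}, {"offset": [0, 0, 4], "turn": [0, 0, 0]}, {"offset": [0, 0, 1], "turn": [0, 0, 0]}, {"offset": [0, 0, 0], "turn": [0, 0, 0]}])

```text
clock: 3.92
eef_pos: [482.9, -10.0, 97.2]
ee_rot: [[0.995, -0.099, -0.0], [-0.099, -0.995, -0.0], [-0.0, 0.0, -1.0]]
ft_force: [0.1, -1.0, 0.1]
finger_gap: 66.7
```

```bash
cat > tip.py <<'E'
from h import *
s=sense();print(s["clock"],s["eef_pos"].round(1),s["ft_force"].round(1),s["finger_gap"])
p=s["eef_pos"]; ax=s["ee_rot"][:,0]
im,D=camera("side"); im2,D2=camera("scene")
for cam,I,DD,sg in(("side",im,D,-1),("scene",im2,D2,1)):
    al=np.ones(DD.shape,bool); X=cloud(cam,al,DD); r,c=np.nonzero(DD>0); S=cv2.cvtColor(I,cv2.COLOR_RGB2HSV)[r,c]
    e=(X-p)@ax*sg; f=(X-p)@s["ee_rot"][:,1]
    m=(e>25)&(e<60)&(abs(f)<22)&(X[:,2]>p[2]-5)&(X[:,2]<p[2]+70)&(S[:,2]<120)&~((S[:,0]>15)&(S[:,0]<35)&(S[:,1]>120))
    Y=X[m]; o=np.argsort(Y[:,2])[:200:8]; print(cam,len(Y),np.c_[r,c][m].max(0),[(int(a),round(float(b))) for a,b in zip(Y[o][:,2],e[m][o])])
    np.save(cam+"_now.npy",DD)
E
python3 tip.py
```

```text
3.925 [482.9 -10.   97.2] [ 0.1 -1.   0.1] 66.66665968027684
side 72 [274 346] [(92, 55), (96, 58), (144, 38), (149, 41), (151, 45), (155, 46), (157, 44), (161, 40), (163, 50)]
scene 184 [219 357] [(93, 43), (95, 37), (96, 26), (97, 41), (97, 48), (98, 29), (98, 31), (98, 34), (99, 30), (101, 55), (102, 59), (102, 59), (139, 38), (145, 42), (148, 41), (149, 48), (153, 44), (154, 44), (157, 50), (159, 50), (161, 50), (163, 46), (166, 49)]
```

Emit:
arm_command(rows=[{"offset": [0, 0, 2], "turn": [0, 0, 0]}, {"offset": [0, 0, 2], "turn": [0, 0, 0]}, {"offset": [0, 0, 0], "turn": [0, 0, 0]}])

```text
clock: 4.4
eef_pos: [482.9, -10.0, 93.1]
ee_rot: [[0.995, -0.099, -0.0], [-0.099, -0.995, -0.0], [-0.0, 0.0, -1.0]]
ft_force: [-0.9, 0.2, -0.3]
finger_gap: 67.2
```

Emit:
arm_command(rows=[{"offset": [0, 0, 2], "turn": [0, 0, 0]}, {"offset": [0, 0, 2], "turn": [0, 0, 0]}, {"offset": [0, 0, 0], "turn": [0, 0, 0]}])

```text
clock: 4.78
eef_pos: [482.8, -10.0, 89.1]
ee_rot: [[0.995, -0.099, -0.0], [-0.099, -0.995, -0.0], [-0.0, 0.0, -1.0]]
ft_force: [0.3, 0.2, -0.0]
finger_gap: 67.0
```

Emit:
arm_command(rows=[{"offset": [0, 0, 2], "turn": [0, 0, 0]}, {"offset": [0, 0, 2], "turn": [0, 0, 0]}, {"offset": [0, 0, 0], "turn": [0, 0, 0]}])

```text
clock: 5.15
eef_pos: [482.8, -10.0, 85.1]
ee_rot: [[0.995, -0.099, -0.0], [-0.099, -0.995, -0.0], [-0.0, 0.0, -1.0]]
ft_force: [0.5, 0.1, 1.1]
finger_gap: 66.8
```

Emit:
arm_command(rows=[{"offset": [0, 0, 2], "turn": [0, 0, 0]}, {"offset": [0, 0, 2], "turn": [0, 0, 0]}, {"offset": [0, 0, 0], "turn": [0, 0, 0]}])

```text
clock: 5.52
eef_pos: [482.9, -10.0, 81.1]
ee_rot: [[0.995, -0.099, -0.0], [-0.099, -0.995, -0.0], [-0.0, 0.0, -1.0]]
ft_force: [0.6, -0.2, -1.1]
finger_gap: 67.4
```

```bash
python3 tip.py
```

```text
5.525 [482.9 -10.   81.1] [ 0.6 -0.2 -1.1] 67.4318806858974
side 106 [276 347] [(85, 56), (88, 56), (90, 58), (93, 57), (95, 54), (113, 29), (129, 40), (133, 48), (136, 48), (140, 47), (143, 44), (145, 41), (148, 50), (150, 39)]
scene 194 [219 357] [(93, 37), (95, 43), (96, 41), (96, 34), (97, 29), (97, 44), (97, 32), (98, 47), (99, 42), (100, 45), (101, 32), (102, 55), (104, 59), (122, 42), (129, 39), (131, 48), (134, 45), (135, 40), (138, 47), (140, 48), (142, 46), (144, 44), (146, 44), (148, 48), (151, 49)]
```

No contact with the TCP reading 81, so the reported TCP really is about 30 mm lower than the true one. The cameras show the tips at about z=125, so I'll go on down.

Emit:
arm_command(rows=[{"offset": [0, 0, 3], "turn": [0, 0, 0]}, {"offset": [0, 0, 3], "turn": [0, 0, 0]}, {"offset": [0, 0, 3], "turn": [0, 0, 0]}, {"offset": [0, 0, 2], "turn": [0, 0, 0]}, {"offset": [0, 0, 0], "turn": [0, 0, 0]}])

```text
clock: 6.25
eef_pos: [482.9, -10.0, 70.1]
ee_rot: [[0.995, -0.099, -0.0], [-0.099, -0.995, -0.0], [-0.0, 0.0, -1.0]]
ft_force: [-1.7, 0.0, -0.4]
finger_gap: 67.1
```

```bash
python3 tip.py; python3 - <<'E'
from h import *
im,D=camera("side"); im2,D=camera("scene")
a=cv2.resize(im[215:290,295:375,::-1],(400,375),interpolation=cv2.INTER_CUBIC);b=cv2.resize(im2[160:235,310:390,::-1],(400,375),interpolation=cv2.INTER_CUBIC)
cv2.imwrite("pics/ab4.png",np.hstack([a,b]))
E
```

```text
6.25 [482.9 -10.   70.1] [-1.7  0.  -0.4] 67.13235945066779
side 106 [277 347] [(85, 56), (88, 55), (90, 54), (93, 57), (94, 57), (99, 53), (118, 36), (121, 38), (126, 48), (128, 47), (130, 43), (133, 39), (137, 43), (139, 47)]
scene 201 [219 358] [(93, 42), (95, 41), (96, 36), (96, 28), (96, 46), (97, 45), (97, 42), (98, 40), (98, 40), (99, 30), (100, 59), (102, 55), (102, 33), (104, 58), (113, 42), (117, 41), (121, 48), (123, 49), (125, 48), (127, 42), (129, 50), (132, 48), (134, 50), (135, 42), (137, 43)]
```

View pics/ab4.png

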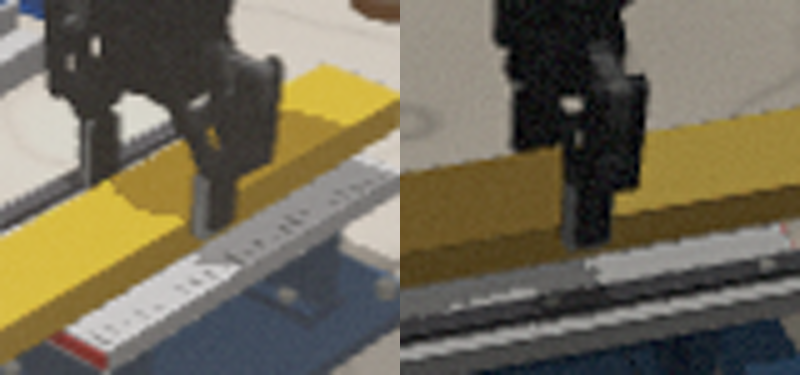

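Both views show the fingertips beside the plank at about z=113, roughly 10 mm overlap and clear of the platform. Next is the push towards the fence.

Emit:
arm_command(rows=[{"offset": [3, 0, 0], "turn": [0, 0, 0]}, {"offset": [3, 0, 0], "turn": [0, 0, 0]}, {"offset": [3, 0, 0], "turn": [0, 0, 0]}, {"offset": [3, 0, 0], "turn": [0, 0, 0]}, {"offset": [3, 0, 0], "turn": [0, 0, 0]}, {"offset": [3, 0, 0], "turn": [0, 0, 0]}, {"offset": [3, 0, 0], "turn": [0, 0, 0]}, {"offset": [3, 0, 0], "turn": [0, 0, 0]}, {"offset": [2, 0, 0], "turn": [0, 0, 0]}, {"offset": [2, 0, 0], "turn": [0, 0, 0]}])

```text
clock: 7.7
eef_pos: [511.0, -12.8, 70.3]
ee_rot: [[0.995, -0.099, -0.0], [-0.099, -0.995, -0.0], [-0.0, 0.0, -1.0]]
ft_force: [-1.7, 0.9, -1.3]
finger_gap: 66.9
```

Emit:
arm_command(rows=[{"offset": [1, 0, 0], "turn": [0, 0, 0]}, {"offset": [1, 0, 0], "turn": [0, 0, 0]}])

```text
clock: 7.95
eef_pos: [512.9, -13.0, 70.3]
ee_rot: [[0.995, -0.099, -0.0], [-0.099, -0.995, 0.0], [-0.0, -0.0, -1.0]]
ft_force: [-2.2, -0.0, -1.2]
finger_gap: 66.9
```

Emit:
arm_command(rows=[{"offset": [1, 0, 0], "turn": [0, 0, 0]}, {"offset": [0, 0, 0], "turn": [0, 0, 0]}])

```text
clock: 8.2
eef_pos: [514.0, -13.2, 70.3]
ee_rot: [[0.995, -0.099, 0.0], [-0.099, -0.995, -0.0], [0.0, 0.0, -1.0]]
ft_force: [-1.6, -0.6, -0.4]
finger_gap: 67.2
```

Emit:
arm_command(rows=[{"offset": [1, 0, 0], "turn": [0, 0, 0]}, {"offset": [0, 0, 0], "turn": [0, 0, 0]}])

```text
clock: 8.45
eef_pos: [514.3, -13.4, 70.3]
ee_rot: [[0.995, -0.1, -0.001], [-0.1, -0.995, -0.0], [-0.001, 0.0, -1.0]]
ft_force: [-3.9, -0.5, 1.2]
finger_gap: 67.1
```

Emit:
arm_command(rows=[{"offset": [0.7, 0, 0], "turn": [0, 0, 0]}, {"offset": [0, 0, 0], "turn": [0, 0, 0]}])

```text
clock: 8.7
eef_pos: [514.4, -13.4, 70.2]
ee_rot: [[0.995, -0.099, -0.002], [-0.099, -0.995, -0.0], [-0.002, 0.0, -1.0]]
ft_force: [-6.4, -0.8, 3.8]
finger_gap: 66.8
```

Emit:
arm_command(rows=[{"offset": [0.7, 0, 0], "turn": [0, 0, 0]}, {"offset": [0, 0, 0], "turn": [0, 0, 0]}])

```text
clock: 8.95
eef_pos: [514.5, -13.5, 70.2]
ee_rot: [[0.995, -0.099, -0.003], [-0.099, -0.995, -0.0], [-0.003, 0.001, -1.0]]
ft_force: [-7.9, -0.6, 7.0]
finger_gap: 67.0
```

The push force is climbing while the position has stalled, so the plank is on the fence. One more small push, then a check that it is square.

Emit:
arm_command(rows=[{"offset": [0.8, 0, 0], "turn": [0, 0, 0]}, {"offset": [0, 0, 0], "turn": [0, 0, 0]}])

```text
clock: 9.2
eef_pos: [514.5, -13.5, 70.1]
ee_rot: [[0.995, -0.099, -0.004], [-0.099, -0.995, -0.0], [-0.004, 0.001, -1.0]]
ft_force: [-11.0, -1.4, 8.6]
finger_gap: 67.2
```

```bash
cat > wr.py <<'E'
from h import *
def wcloud():
    im,D=camera("wrist");c=get_calibration("wrist");K=np.array(c["K"]);V=np.array(c["view"]);r,cc=np.nonzero(D>0);u=cc-K[0,2];v=r-K[1,2];R=np.hypot(u,v)+1e-9;th=R/K[0,0];d=D[r,cc];ok=th<1.4;r,cc,u,v,R,th,d=[a[ok] for a in(r,cc,u,v,R,th,d)];t=np.tan(th)*d
    return im,r,cc,(np.linalg.inv(V)@np.stack([u/R*t,v/R*t,d,np.ones_like(d)]))[:3].T
def edges():
    im,r,cc,X=wcloud(); H=cv2.cvtColor(im,cv2.COLOR_RGB2HSV)[r,cc]
    m=(abs(X[:,2]-122)<5)&(H[:,0]>18)&(H[:,0]<35)&(H[:,1]>110)&(abs(X[:,1]-60)<300)&(abs(X[:,0]-500)<110)
    Y=X[m]; print("rect",cv2.minAreaRect(Y[:,:2].astype(np.float32)),"z",Y[:,2].mean().round(1))
    F=X[(X[:,2]>103)&(X[:,2]<110)&(X[:,0]>510)&(X[:,0]<575)&(abs(X[:,1])<200)]
    A=[];B=[]
    for y in range(-200,330,20):
        q=Y[abs(Y[:,1]-y)<10]; f=F[abs(F[:,1]-y)<10]
        if len(q)>100: A.append((y,*np.percentile(q[:,0],[1,99]).round(1)))
        if len(f)>60: B.append((y,*np.percentile(f[:,0],[3,97]).round(1)))
    A=np.array(A);B=np.array(B); print("plank",A.tolist());print("fence",B.tolist())
    s=A[(A[:,2]-A[:,1]>52)]
    print("slopes",np.polyfit(s[:,0],s[:,1],1),np.polyfit(s[:,0],s[:,2],1),np.polyfit(B[:,0],B[:,2],1))
    # line: dark pixels on top face
    k=(abs(X[:,2]-122)<5)&(H[:,2]<60)&(X[:,1]>100)&(abs(X[:,0]-510)<60)
    if k.sum(): print("line",k.sum(),np.median(X[k],0).round(1))
    return im
if __name__=="__main__":
    im=edges(); s=sense(); print(s["clock"],s["eef_pos"].round(1),s["ft_force"].round(1),s["moment"].round(2))
    cv2.imwrite("pics/w_%d.png"%(s["clock"]*10),im[:,:,::-1])
E
python3 wr.py
```

```text
rect ((512.2108154296875, 22.8084716796875), (176.5890350341797, 56.749839782714844), 84.3663330078125) z 121.7
plank [[-60.0, 477.5, 532.3], [-40.0, 479.2, 533.8], [-20.0, 481.0, 535.7], [0.0, 482.9, 537.7], [20.0, 485.1, 539.7], [40.0, 487.0, 541.7], [60.0, 489.1, 543.6], [80.0, 491.1, 545.5], [100.0, 492.9, 547.3], [120.0, 493.5, 509.9]]
fence [[-80.0, 534.0, 542.8], [-60.0, 535.0, 544.4], [-40.0, 536.8, 546.4], [-20.0, 538.9, 548.4], [0.0, 540.8, 550.5], [20.0, 543.1, 552.3], [40.0, 544.7, 554.3], [60.0, 546.8, 556.1], [80.0, 548.5, 557.5]]
slopes [9.80000000e-02 4.83128889e+02] [9.57500e-02 5.37785e+02] [9.46666667e-02 5.50300000e+02]
9.25 [514.5 -13.5  70.1] [-9.7 -0.4  7.2] [-0.1   2.5   0.06]
```

It is square: the plank is at 5.63° and the fence at 5.6°, the plank's edge is on the fence face, and about 10 N was felt. I'll unload, slide the open hand back to the tail, then grip.

Emit:
arm_command(rows=[{"offset": [-4, 0, 0], "turn": [0, 0, 0]}, {"offset": [-4, 0, 0], "turn": [0, 0, 0]}, {"offset": [0, 10, 0], "turn": [0, 0, 0]}, {"offset": [0, 20, 0], "turn": [0, 0, 0]}, {"offset": [0, 25, 0], "turn": [0, 0, 0]}, {"offset": [0, 25, 0], "turn": [0, 0, 0]}, {"offset": [0, 25, 0], "turn": [0, 0, 0]}, {"offset": [0, 20, 0], "turn": [0, 0, 0]}, {"offset": [0, 10, 1], "turn": [0, 0, 0]}, {"offset": [0, 0, 0], "turn": [0, 0, 0]}])

```text
clock: 10.5
eef_pos: [495.6, -147.7, 69.2]
ee_rot: [[0.995, -0.101, 0.0], [-0.101, -0.995, -0.0], [0.0, 0.0, -1.0]]
ft_force: [0.4, 1.0, 0.2]
finger_gap: 66.6
```

```bash
python3 wr.py; python3 - <<'E'
from h import *
im,D=camera("scene")
print([ (x["score"],bp("scene",x["point"],D[int(x["point"][0]),int(x["point"][1])]).round(0)) for x in spot_point("scene","plank_line")[:1]])
im2,_=camera("side")
a=cv2.resize(im2[215:305,200:380,::-1],(800,400),interpolation=cv2.INTER_CUBIC)
cv2.imwrite("pics/x5.png",a)
E
```

```text
rect ((499.5516052246094, -107.903076171875), (168.68310546875, 56.34978485107422), 84.51702880859375) z 121.7
plank [[-200.0, 486.7, 518.6], [-180.0, 465.6, 519.8], [-160.0, 467.3, 521.6], [-140.0, 469.1, 523.7], [-120.0, 471.2, 525.6], [-100.0, 473.1, 527.6], [-80.0, 475.0, 529.4], [-60.0, 477.0, 531.4], [-40.0, 479.0, 533.3], [-20.0, 480.0, 534.1]]
fence [[-160.0, 526.2, 530.4], [-140.0, 527.6, 536.4], [-120.0, 529.5, 538.2], [-100.0, 531.4, 540.3], [-80.0, 533.5, 542.3], [-60.0, 535.5, 544.2], [-40.0, 537.4, 546.1], [-20.0, 539.0, 547.2]]
slopes [9.35833333e-02 4.82391667e+02] [9.29166667e-02 5.36680556e+02] [1.10773810e-01 5.50607143e+02]
10.55 [ 495.7 -146.8   69.3] [-1.2 -0.5  0.1] [ 0.08  0.06 -0.06]
[(0.82, array([515., 149., 117.]))]
```

View pics/x5.png

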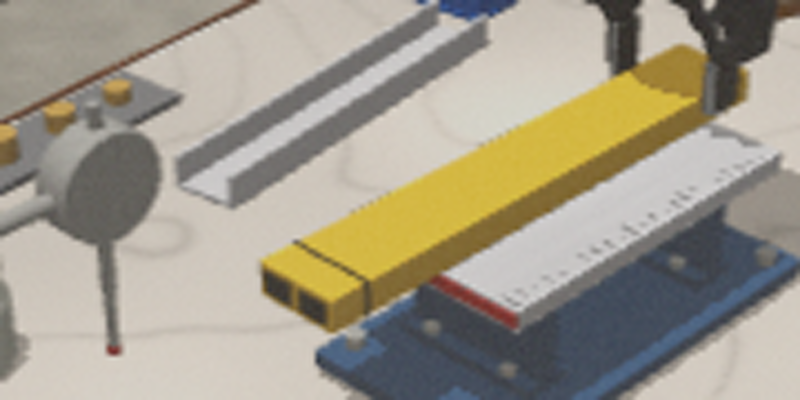

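The side view shows the plank on the fence with the fingers astride its tail, and the hand is centred to within 1 mm. I'll grip.

Emit:
arm_command(rows=[{"offset": [0, 0, 0], "turn": [0, 0, 0]}, {"offset": [0, 0, 0], "turn": [0, 0, 0]}, {"offset": [0, 0, 0], "turn": [0, 0, 0]}, {"offset": [0, 0, 0], "turn": [0, 0, 0]}, {"offset": [0, 0, 0], "turn": [0, 0, 0]}, {"offset": [0, 0, 0], "turn": [0, 0, 0]}], hand=255)

```text
clock: 11.45
eef_pos: [495.8, -146.1, 69.8]
ee_rot: [[0.995, -0.098, 0.0], [-0.098, -0.995, 0.0], [0.0, -0.0, -1.0]]
ft_force: [-1.1, 0.2, 5.4]
finger_gap: 54.6
```

```bash
python3 wr.py; python3 tip.py
```

```text
rect ((499.529296875, -107.61581420898438), (171.154296875, 56.413055419921875), 84.3653335571289) z 121.7
plank [[-200.0, 480.4, 518.5], [-180.0, 465.4, 519.6], [-160.0, 467.2, 521.6], [-140.0, 469.3, 523.6], [-120.0, 471.1, 525.5], [-100.0, 473.1, 527.5], [-80.0, 475.0, 529.5], [-60.0, 477.0, 531.6], [-40.0, 479.0, 533.4], [-20.0, 480.1, 534.4]]
fence [[-140.0, 528.2, 536.5], [-120.0, 529.4, 538.2], [-100.0, 531.4, 540.4], [-80.0, 533.6, 542.3], [-60.0, 535.5, 544.2], [-40.0, 537.5, 546.2], [-20.0, 539.0, 547.5]]
slopes [9.45833333e-02 4.82480556e+02] [9.55000000e-02 5.36961111e+02] [9.42857143e-02 5.49728571e+02]
11.5 [ 495.8 -146.1   69.8] [-1.6  1.1  6.6] [0.33 0.43 0.01]
11.5 [ 495.8 -146.1   69.8] [-1.6  1.1  6.6] 54.204310754243
side 61 [240 363] [(110, 33), (116, 38), (121, 34), (124, 42), (127, 39), (130, 40), (134, 42), (138, 36)]
scene 291 [240 302] [(83, 44), (85, 48), (86, 51), (87, 49), (88, 48), (89, 35), (91, 49), (93, 50), (94, 51), (95, 28), (96, 47), (97, 49), (98, 39), (98, 47), (100, 32), (101, 42), (101, 26), (102, 45), (103, 33), (103, 42), (103, 39), (104, 38), (105, 41), (106, 37), (110, 36)]
```

The grip holds, with about 6 N pressing down. I'll add a light push toward the fence and start the slide.

Emit:
arm_command(rows=[{"offset": [0.8, 0, 0], "turn": [0, 0, 0]}, {"offset": [0.8, 0, 0], "turn": [0, 0, 0]}, {"offset": [0, -2, 0], "turn": [0, 0, 0]}, {"offset": [0, -4, 0], "turn": [0, 0, 0]}, {"offset": [0, -5, 0], "turn": [0, 0, 0]}, {"offset": [0, -5, 0], "turn": [0, 0, 0]}, {"offset": [0, -4, 0], "turn": [0, 0, 0]}, {"offset": [0, 0, 0], "turn": [0, 0, 0]}])

```text
clock: 12.6
eef_pos: [497.4, -130.3, 69.8]
ee_rot: [[0.995, -0.101, -0.002], [-0.101, -0.995, -0.004], [-0.002, 0.004, -1.0]]
ft_force: [-8.6, -10.9, 11.3]
finger_gap: 54.3
```

```bash
python3 wr.py
```

```text
rect ((501.0458984375, -91.98614501953125), (170.37306213378906, 56.1496696472168), 84.32369995117188) z 121.7
plank [[-180.0, 466.8, 520.2], [-160.0, 467.3, 521.6], [-140.0, 469.4, 523.6], [-120.0, 471.4, 525.7], [-100.0, 473.1, 527.6], [-80.0, 475.1, 529.6], [-60.0, 477.0, 531.6], [-40.0, 479.0, 533.4], [-20.0, 481.0, 535.5], [0.0, 481.8, 522.3]]
fence [[-120.0, 530.0, 538.4], [-100.0, 531.4, 540.2], [-80.0, 533.4, 542.2], [-60.0, 535.5, 544.3], [-40.0, 537.4, 546.2], [-20.0, 539.5, 548.3], [0.0, 540.8, 549.3]]
slopes [9.23333333e-02 4.82577778e+02] [9.70833333e-02 5.37352778e+02] [9.44642857e-02 5.49796429e+02]
12.65 [ 497.4 -130.3   69.8] [ -9.  -10.8   9.6] [-2.29  1.7   0.5 ]
```

Emit:
arm_command(rows=[{"offset": [-0.4, -4, 0], "turn": [0, 0, 0]}, {"offset": [0, -6, 0], "turn": [0, 0, 0]}, {"offset": [0, -6, 0], "turn": [0, 0, 0]}, {"offset": [0, -6, 0], "turn": [0, 0, 0]}, {"offset": [0, -6, 0], "turn": [0, 0, 0]}, {"offset": [0, -6, 0], "turn": [0, 0, 0]}, {"offset": [0, -6, 0], "turn": [0, 0, 0]}, {"offset": [0, -6, 0], "turn": [0, 0, 0]}, {"offset": [0, -4, 0], "turn": [0, 0, 0]}, {"offset": [0, 0, 0], "turn": [0, 0, 0]}])

```text
clock: 13.9
eef_pos: [502.4, -80.1, 69.8]
ee_rot: [[0.995, -0.1, -0.002], [-0.1, -0.995, -0.003], [-0.002, 0.003, -1.0]]
ft_force: [-8.3, -10.0, 10.8]
finger_gap: 53.9
```

```bash
python3 wr.py; cat > gl.py <<'E'
from h import *
s=sense();print(s["clock"],s["eef_pos"].round(1),s["ft_force"].round(1))
cams={}
for cam in("scene","side"):
    im,D=camera(cam); cams[cam]=im
    for n in("plank_line","gauge_tip"):
        for x in spot_point(cam,n)[:1]:
            p=np.array(x["point"]);z=122 if n=="plank_line" else 134
            c=get_calibration(cam);K=np.array(c["K"]);Ci=np.linalg.inv(c["view"]);o=Ci[:3,3];d=Ci[:3,:3]@np.linalg.inv(K)@np.array([p[1],p[0],1]);print(cam,n,round(x["score"],2),p.round(1),(o+d*(z-o[2])/d[2]).round(1))
a=cv2.resize(cams["scene"][140:230,370:520,::-1],(660,396),interpolation=cv2.INTER_CUBIC)
b=cv2.resize(cams["side"][240:330,190:310,::-1],(528,396),interpolation=cv2.INTER_CUBIC)
cv2.imwrite("pics/g_%d.png"%(s["clock"]*10),cv2.resize(np.hstack([a,b]),(800,267)))
E
python3 gl.py
```

```text
rect ((506.18548583984375, -41.85833740234375), (170.6181182861328, 56.20901107788086), 84.3706283569336) z 121.7
plank [[-120.0, 471.8, 526.1], [-100.0, 473.2, 527.7], [-80.0, 475.4, 529.6], [-60.0, 477.1, 531.6], [-40.0, 479.2, 533.5], [-20.0, 481.1, 535.5], [0.0, 483.1, 537.5], [20.0, 485.1, 539.4], [40.0, 486.5, 540.8]]
fence [[-140.0, 528.0, 534.6], [-120.0, 529.5, 534.7], [-80.0, 534.6, 542.9], [-60.0, 535.4, 544.1], [-40.0, 537.6, 546.2], [-20.0, 539.5, 548.3], [0.0, 541.5, 550.2], [20.0, 543.5, 552.2], [40.0, 545.3, 553.8]]
slopes [9.49166667e-02 4.82963333e+02] [9.46666667e-02 5.37308889e+02] [1.120e-01 5.502e+02]
13.95 [502.4 -80.1  69.8] [ -6.9 -10.6  10.3] [-2.08  1.36  0.46]
13.95 [502.4 -80.1  69.8] [ -6.9 -10.6  10.3]
scene plank_line 0.75 [187.6 435.4] [533.9 202.9 122. ]
scene gauge_tip 0.78 [177.8 466.1] [539.8 279.3 134. ]
side plank_line 0.81 [286.3 249.3] [530.7 215.1 122. ]
side gauge_tip 0.61 [295.9 226.4] [531.1 283.3 134. ]
```

Emit:
arm_command(rows=[{"offset": [0, -4, 0], "turn": [0, 0, 0]}, {"offset": [0, -6, 0], "turn": [0, 0, 0]}, {"offset": [0, -6, 0], "turn": [0, 0, 0]}, {"offset": [0, -6, 0], "turn": [0, 0, 0]}, {"offset": [0, -6, 0], "turn": [0, 0, 0]}, {"offset": [0, -6, 0], "turn": [0, 0, 0]}, {"offset": [0, -6, 0], "turn": [0, 0, 0]}, {"offset": [0, -6, 0], "turn": [0, 0, 0]}, {"offset": [0, -5, 0], "turn": [0, 0, 0]}, {"offset": [0, -3, 0], "turn": [0, 0, 0]}, {"offset": [0, 0, 0], "turn": [0, 0, 0]}])

```text
clock: 15.62
eef_pos: [507.5, -27.1, 69.7]
ee_rot: [[0.995, -0.101, -0.002], [-0.101, -0.995, -0.004], [-0.002, 0.004, -1.0]]
ft_force: [-7.9, -12.7, 12.6]
finger_gap: 54.2
```

```bash
python3 wr.py; python3 gl.py; cp pics/g_1*.png /tmp; ls -t pics|head -3; cp $(ls -t pics/g_*|head -1) pics/last.png
```

```text
rect ((511.40032958984375, 11.271766662597656), (170.3628692626953, 56.08220672607422), 84.28054809570312) z 121.7
plank [[-80.0, 484.9, 530.7], [-60.0, 477.1, 531.5], [-40.0, 479.1, 533.5], [-20.0, 481.3, 535.5], [0.0, 483.0, 537.5], [20.0, 485.0, 539.5], [40.0, 487.1, 541.5], [60.0, 489.0, 543.4], [80.0, 491.1, 545.5], [100.0, 492.0, 546.1]]
fence [[-80.0, 533.6, 540.0], [-60.0, 534.9, 538.8], [-20.0, 540.1, 548.4], [0.0, 541.3, 550.2], [20.0, 543.3, 552.2], [40.0, 545.4, 554.3], [60.0, 547.4, 556.2], [80.0, 549.1, 557.4]]
slopes [9.59166667e-02 4.83048333e+02] [9.51666667e-02 5.37430000e+02] [1.21463964e-01 5.49080180e+02]
15.675 [507.6 -27.1  69.8] [ -8.  -12.4  12.8] [-2.65  1.43  0.41]
15.675 [507.6 -27.1  69.8] [ -8.  -12.4  12.8]
scene plank_line 0.55 [184.5 457.6] [541.7 257.4 122. ]
scene gauge_tip 0.84 [179.4 467.5] [546.5 278.7 134. ]
side plank_line 0.55 [294.9 231.7] [537.7 262.5 122. ]
side gauge_tip 0.83 [297.3 224.8] [530.1 288.9 134. ]
g_156.png
w_156.png
g_139.png
```

View pics/last.png

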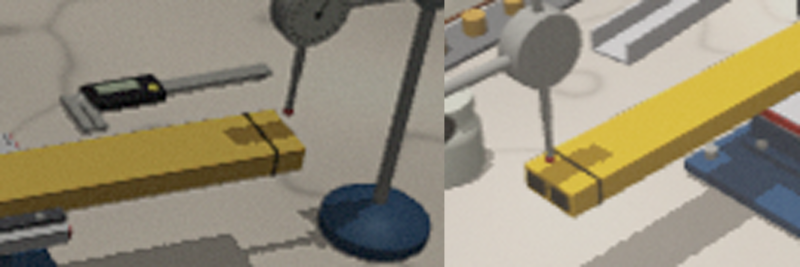

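```bash
cat > fine.py <<'E'
from h import *
s=sense();print(s["clock"],s["eef_pos"].round(2),s["ft_force"].round(1))
ex=np.array([.0975,.9952]); ey=np.array([-.9952,.0975])
O=np.array([510.2,0]) # plank axis: x at y=0
def ray(cam,u,v,z):
    c=get_calibration(cam);K=np.array(c["K"]);Ci=np.linalg.inv(c["view"]);o=Ci[:3,3];d=Ci[:3,:3]@np.linalg.inv(K)@np.stack([u,v,np.ones_like(u)]).reshape(3,-1)
    return (o[:,None]+d*(z-o[2])/d[2])[:2].T
N=4
for cam in("scene","side"):
    ims=[camera(cam)[0].astype(float) for _ in range(N)]; im=np.mean(ims,0)
    # ball
    t=proj(cam,np.array([538.,281,138])); u0,v0=t.round().astype(int)
    w=im[v0-12:v0+13,u0-12:u0+13]; red=w[:,:,0]-np.maximum(w[:,:,1],w[:,:,2]*1.0); gy,gx=np.mgrid[v0-12:v0+13,u0-12:u0+13]
    # exclude yellow: need g-b small
    wt=np.clip(red-np.clip(w[:,:,1]-w[:,:,2]-8,0,None)*2-15,0,None); k=np.unravel_index(wt.argmax(),wt.shape)
    wt*=(np.hypot(gx-gx[k],gy-gy[k])<3.5)
    u,v=(wt*gx).sum()/wt.sum(),(wt*gy).sum()/wt.sum()
    b=ray(cam,np.array([u]),np.array([v]),138)[0]
    print(cam,"ball px",round(u,2),round(v,2),"wsum",round(wt.sum()),"X",round((b-O)@ex,1),"Y",round((b-O)@ey,1))
    # line: sample the top face on a stand-frame grid
    c=get_calibration(cam);K=np.array(c["K"]);V=np.array(c["view"])
    xs=np.arange(200,310,.5); res=[]
    for y in np.arange(-22,23,4):
        P=O+np.outer(xs,ex)+y*ey; q=K@(V@np.c_[P,np.full(len(P),122.),np.ones(len(P))].T)[:3]; q=q[:2]/q[2]
        g=cv2.remap(im.mean(2).astype(np.float32),q[0].astype(np.float32)[None],q[1].astype(np.float32)[None],cv2.INTER_CUBIC)[0]
        bg=cv2.blur(g[None],(61,1))[0]; dd=np.clip(bg-g,0,None); ok=(xs>235)&(xs<300); j=np.argmax(np.where(ok,dd,0)); m=(abs(xs-xs[j])<5)*np.clip(dd-dd[j]*.3,0,None); res.append((y,round(float((m*xs).sum()/m.sum()),1),int(dd[j])))
    print(" line",res, "med",np.median([a[1] for a in res]))
E
python3 fine.py
```

```text
15.975 [507.54 -27.14  69.75] [ -7.8 -12.5  13.7]
scene ball px 467.04 177.24 wsum 132 X 280.6 Y -5.9
 line [(np.int64(-22), 260.1, 54), (np.int64(-18), 260.3, 53), (np.int64(-14), 259.7, 35), (np.int64(-10), 259.8, 38), (np.int64(-6), 260.0, 43), (np.int64(-2), 260.1, 40), (np.int64(2), 260.1, 37), (np.int64(6), 259.3, 46), (np.int64(10), 292.5, 50), (np.int64(14), 294.6, 82), (np.int64(18), 296.2, 75), (np.int64(22), 299.1, 82)] med 260.1
side ball px 224.94 293.27 wsum 165 X 283.5 Y 1.6
 line [(np.int64(-22), 262.6, 48), (np.int64(-18), 288.8, 65), (np.int64(-14), 290.8, 99), (np.int64(-10), 292.7, 89), (np.int64(-6), 295.1, 79), (np.int64(-2), 297.6, 79), (np.int64(2), 298.0, 74), (np.int64(6), 297.6, 73), (np.int64(10), 297.9, 76), (np.int64(14), 298.4, 67), (np.int64(18), 294.1, 74), (np.int64(22), 296.7, 74)] med 295.9
```

Emit:
arm_command(rows=[{"offset": [0, -3, 0], "turn": [0, 0, 0]}, {"offset": [0, -4, 0], "turn": [0, 0, 0]}, {"offset": [0, -4, 0], "turn": [0, 0, 0]}, {"offset": [0, -4, 0], "turn": [0, 0, 0]}, {"offset": [0, -2, 0], "turn": [0, 0, 0]}, {"offset": [0, 0, 0], "turn": [0, 0, 0]}])

```text
clock: 17.12
eef_pos: [509.1, -10.7, 69.8]
ee_rot: [[0.995, -0.102, -0.003], [-0.102, -0.995, -0.004], [-0.002, 0.005, -1.0]]
ft_force: [-8.9, -13.9, 13.9]
finger_gap: 54.6
```

```bash
sed -i 's/ok=(xs>235)&(xs<300)/ok=abs(xs-XL)<8/; s/^N=4/import sys\nXL=float(sys.argv[1]);N=4;RB=[]/' fine.py
sed -i 's/^    b=ray/    RB.append((ray(cam,np.array([u]),np.array([v]),110)[0],ray(cam,np.array([u]),np.array([v]),150)[0]))\n    b=ray/' fine.py
cat >> fine.py <<'E'
    # plank top edges: yellow across profile
    for x in (150,200,230):
        ys=np.arange(-50,50,.5);P=O+x*ex+np.outer(ys,ey);q=K@(V@np.c_[P,np.full(len(P),122.),np.ones(len(P))].T)[:3]; q=(q[:2]/q[2]).astype(np.float32)
        f=lambda i:cv2.remap(im[:,:,i].astype(np.float32),q[0][None],q[1][None],cv2.INTER_CUBIC)[0]
        L=f(0)-f(2); print("  prof",x,[int(a) for a in L[20:180:6]])
A=[];B=[]
for p,q in RB:
    a=np.r_[p,110];b=np.r_[q,150];d=(b-a)/np.linalg.norm(b-a);M=np.eye(3)-np.outer(d,d);A.append(M);B.append(M@a)
X=np.linalg.solve(sum(A),sum(B));print("tri ball X",((X[:2]-O)@ex).round(1),"Y",((X[:2]-O)@ey).round(1),"z",X[2].round(1),"res",[np.linalg.norm(M@X-b).round(1) for M,b in zip(A,B)])
E
python3 fine.py 278; python3 gl.py | tail -4; cp $(ls -t pics/g_*|head -1) pics/last2.png
```

```text
17.125 [509.13 -10.69  69.76] [ -8.9 -13.9  13.9]
scene ball px 467.06 177.04 wsum 101 X 281.0 Y -5.1
 line [(np.int64(-22), 276.2, 59), (np.int64(-18), 276.4, 60), (np.int64(-14), 276.7, 46), (np.int64(-10), 276.4, 36), (np.int64(-6), 276.3, 31), (np.int64(-2), 276.0, 34), (np.int64(2), 276.1, 41), (np.int64(6), 275.8, 55), (np.int64(10), 276.3, 62), (np.int64(14), 276.6, 49), (np.int64(18), 276.6, 45), (np.int64(22), 277.0, 36)] med 276.35
  prof 150 [50, 53, 80, 96, 99, 98, 98, 98, 99, 98, 97, 97, 98, 98, 98, 96, 98, 98, 99, 104, 86, 38, 17, 16, 18, 16, 15]
  prof 200 [50, 43, 73, 99, 100, 99, 98, 98, 97, 98, 98, 98, 98, 97, 98, 98, 98, 97, 98, 98, 84, 42, 17, 18, 18, 18, 18]
  prof 230 [50, 45, 79, 100, 99, 97, 97, 99, 99, 101, 101, 99, 100, 100, 96, 100, 98, 97, 99, 100, 81, 41, 17, 19, 19, 18, 18]
side ball px 224.96 293.27 wsum 165 X 283.4 Y 1.7
 line [(np.int64(-22), 277.6, 44), (np.int64(-18), 269.7, 52), (np.int64(-14), 270.5, 53), (np.int64(-10), 278.1, 49), (np.int64(-6), 277.9, 43), (np.int64(-2), 277.7, 43), (np.int64(2), 277.8, 41), (np.int64(6), 278.0, 46), (np.int64(10), 277.8, 52), (np.int64(14), 277.3, 56), (np.int64(18), 277.5, 65), (np.int64(22), 277.8, 64)] med 277.75
  prof 150 [18, 18, 18, 11, 27, 102, 147, 151, 148, 148, 147, 150, 149, 148, 148, 148, 148, 148, 149, 148, 148, 148, 152, 128, 91, 79, 82]
  prof 200 [18, 17, 18, 17, 36, 105, 151, 147, 147, 149, 148, 148, 147, 148, 148, 147, 148, 148, 148, 147, 148, 148, 150, 123, 89, 79, 80]
  prof 230 [19, 19, 19, 15, 30, 111, 144, 148, 146, 148, 147, 148, 148, 149, 147, 150, 146, 148, 147, 147, 148, 147, 149, 124, 82, 80, 80]
tri ball X 282.3 Y -1.6 z 135.7 res [np.float64(0.9), np.float64(0.9)]
scene plank_line 0.79 [182.9 464.9] [542.3 276.8 122. ]
scene gauge_tip 0.71 [177.1 469.3] [540.  287.9 134. ]
side plank_line 0.95 [298.1 224.6] [541.2 280.1 122. ]
side gauge_tip 0.83 [296.8 227. ] [527.8 284.8 134. ]
```

View pics/last2.png

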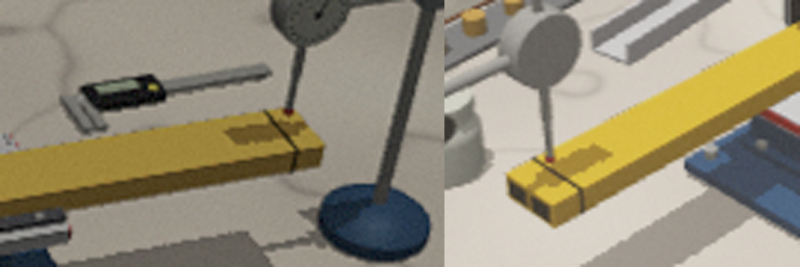

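The view shows the line a few mm short of the red ball. In each camera the plank centre line and the ball share the same sideways bias, so I trust the difference along x, which is 4.7 mm.

Emit:
arm_command(rows=[{"offset": [0, -2, 0], "turn": [0, 0, 0]}, {"offset": [0, -2, 0], "turn": [0, 0, 0]}, {"offset": [0, -0.9, 0], "turn": [0, 0, 0]}, {"offset": [0, 0, 0], "turn": [0, 0, 0]}])

```text
clock: 18.32
eef_pos: [509.6, -6.2, 69.8]
ee_rot: [[0.995, -0.102, -0.003], [-0.102, -0.995, -0.005], [-0.002, 0.005, -1.0]]
ft_force: [-8.6, -15.2, 14.1]
finger_gap: 54.1
```

```bash
python3 fine.py 281.5|grep -v prof; python3 wr.py; python3 gl.py; cp $(ls -t pics/g_*|head -1) pics/last3.png
```

```text
18.325 [509.56  -6.21  69.77] [ -8.6 -15.2  14.1]
scene ball px 467.0 177.07 wsum 103 X 280.8 Y -5.2
 line [(np.int64(-22), 280.5, 65), (np.int64(-18), 281.2, 57), (np.int64(-14), 281.6, 49), (np.int64(-10), 281.1, 37), (np.int64(-6), 280.8, 30), (np.int64(-2), 280.6, 38), (np.int64(2), 280.4, 46), (np.int64(6), 281.0, 65), (np.int64(10), 281.3, 56), (np.int64(14), 281.1, 39), (np.int64(18), 280.7, 44), (np.int64(22), 280.8, 19)] med 280.9
side ball px 224.9 293.27 wsum 165 X 283.5 Y 1.6
 line [(np.int64(-22), 282.1, 50), (np.int64(-18), 282.3, 40), (np.int64(-14), 282.3, 41), (np.int64(-10), 282.2, 47), (np.int64(-6), 282.5, 49), (np.int64(-2), 282.3, 38), (np.int64(2), 282.3, 42), (np.int64(6), 282.5, 49), (np.int64(10), 282.5, 55), (np.int64(14), 282.4, 60), (np.int64(18), 282.5, 59), (np.int64(22), 282.4, 63)] med 282.35
tri ball X 282.2 Y -1.7 z 135.6 res [np.float64(0.8), np.float64(0.8)]
rect ((513.3438110351562, 32.161865234375), (170.23219299316406, 56.292877197265625), 84.23987579345703) z 121.7
plank [[-60.0, 493.9, 532.6], [-40.0, 479.0, 533.4], [-20.0, 480.9, 535.4], [0.0, 483.2, 537.5], [20.0, 485.0, 539.4], [40.0, 487.0, 541.4], [60.0, 489.1, 543.5], [80.0, 491.0, 545.5], [100.0, 493.1, 547.4], [120.0, 494.2, 548.3]]
fence [[-60.0, 535.2, 541.9], [-40.0, 536.8, 540.7], [0.0, 542.0, 550.4], [20.0, 543.2, 552.1], [40.0, 545.3, 554.2], [60.0, 547.5, 556.2], [80.0, 549.2, 557.4]]
slopes [9.75833333e-02 4.83041111e+02] [9.64166667e-02 5.37454444e+02] [1.26213768e-01 5.48611232e+02]
18.775 [509.6  -6.2  69.8] [ -8.6 -15.6  14.5] [-3.15  1.52  0.26]
18.775 [509.6  -6.2  69.8] [ -8.6 -15.6  14.5]
scene plank_line 0.63 [183.4 464.7] [543.9 275.3 122. ]
side plank_line 0.6 [299.8 225.9] [534.5 282.7 122. ]
side gauge_tip 0.82 [296.2 226.4] [530.4 284.1 134. ]
```

View pics/last3.png

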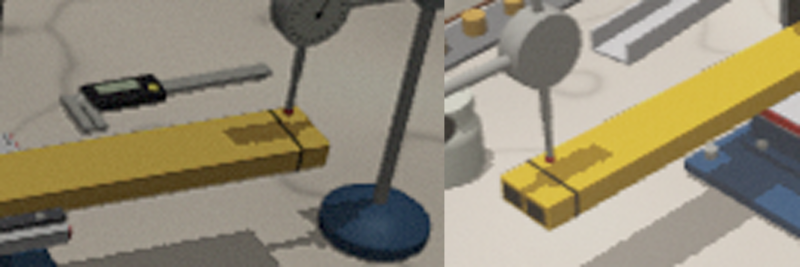

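Emit:
arm_command(rows=[{"offset": [0, 1.2, 0], "turn": [0, 0, 0]}, {"offset": [0, 1.2, 0], "turn": [0, 0, 0]}, {"offset": [0, 0, 0], "turn": [0, 0, 0]}, {"offset": [0, 0, 0], "turn": [0, 0, 0]}])

```text
clock: 19.58
eef_pos: [509.6, -6.1, 69.8]
ee_rot: [[0.995, -0.101, -0.002], [-0.101, -0.995, -0.002], [-0.002, 0.002, -1.0]]
ft_force: [-7.3, -8.7, 12.5]
finger_gap: 54.7
```

```bash
python3 fine.py 281.5|grep -v prof; python3 wr.py | grep -E "rect|slopes|^[0-9]"
```

```text
19.575 [509.58  -6.15  69.77] [-7.3 -8.7 12.5]
scene ball px 467.03 177.09 wsum 98 X 280.8 Y -5.3
 line [(np.int64(-22), 280.5, 64), (np.int64(-18), 281.2, 60), (np.int64(-14), 281.5, 50), (np.int64(-10), 281.1, 41), (np.int64(-6), 280.9, 34), (np.int64(-2), 280.7, 38), (np.int64(2), 280.4, 48), (np.int64(6), 281.0, 65), (np.int64(10), 281.3, 55), (np.int64(14), 281.1, 39), (np.int64(18), 280.7, 44), (np.int64(22), 280.7, 21)] med 280.95
side ball px 224.93 293.27 wsum 161 X 283.5 Y 1.6
 line [(np.int64(-22), 282.1, 49), (np.int64(-18), 282.3, 38), (np.int64(-14), 282.2, 41), (np.int64(-10), 282.2, 46), (np.int64(-6), 282.5, 49), (np.int64(-2), 282.3, 40), (np.int64(2), 282.3, 41), (np.int64(6), 282.5, 50), (np.int64(10), 282.4, 54), (np.int64(14), 282.4, 59), (np.int64(18), 282.2, 63), (np.int64(22), 282.2, 65)] med 282.3
tri ball X 282.2 Y -1.7 z 135.6 res [np.float64(0.9), np.float64(0.9)]
rect ((513.4853515625, 32.20453643798828), (170.48683166503906, 56.31011199951172), 84.26634216308594) z 121.7
slopes [9.69166667e-02 4.83078889e+02] [9.63333333e-02 5.37468889e+02] [1.25634058e-01 5.48690942e+02]
20.025 [509.6  -6.1  69.8] [-8.4 -7.1 13.1] [-1.58  1.43 -0.03]
```

The plank is still, seated, flat and pressed down, with the line under the tip to within about 1 mm. I'm handing it in.

```bash
python3 -c "
from station import *
print(close_job())"
```

```text
the job is handed in; nothing more can be done
None
```

The plank is set up for the bending test and I handed the job in at about 20 s of the 64 s allowed.

- **Seating:** I pushed the plank's middle sideways until the force rose to about 10 N and the position stalled. The wrist camera then showed it square: plank at 5.63°, fence at 5.6°, with its edge on the fence face.
- **Slide:** I gripped it near the tail and slid it outward along the fence in steps, with a light push on the fence and about 10–14 N pressing it down.
- **Last checks:**
  - **Line under the gauge tip:** the scene camera put the line within 0.1 mm of the tip and the side camera 1.2 mm short.
  - **Seating and flatness:** the plank was still parallel to the fence, with its top at 121.7 mm.
  - **Hold:** it did not move when I eased off the pull. The arm ended gripping the tail with about 13 N down and 8 N against the fence.
  - **Other things:** I kept the hand well away from the gauge and the other things on the bench, and the pictures showed nothing disturbed.

**Disagreements:**
- The fingertips stood about 30 mm higher than the reported TCP position and the stated geometry imply. I set their height from the cameras and the force instead.
- The trained networks' gauge-tip points scattered by several mm, so I used my own measurement of the red ball.

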